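Mist and close a tile mould

TASK

Get the tile mould ready: first press the pump cap of the clamped mist bottle fully down and let it come back up, then pick up the holed cover plate by its rib and lower it over the two locating pins of the sloping mould bed until it lies flush on the bed. Do not drop or ram the plate, let go of it when it is home, and leave the other things on the table where they are.

Things in the scene. Friction and masses are not known exactly. Their poses are not given: they have to be found in the camera images.
- plate: aluminium mould cover plate, 150 (x) x 170 (y) x 12 mm, 0.45-0.8 kg, lying flat on the table, yaw within 0.4 rad. Origin: centre of its underside, z up. Grip rib in its middle: 14 mm thick (x), 70 mm long (y), 12 to 48 mm above the underside. Two through holes, 13.5 mm diameter, at x, y = (50, 45) and (-30, -45) mm: it fits one way round only
- face: the mould bed's sloping steel top, 180 (x) x 200 (y) mm, star-shaped tile form in the middle. Origin: centre of the surface, 120 mm above the table; z is its normal, leaning 25 degrees towards the robot's side; x runs up the slope, away from the robot, y across. The plate seats with its x along this x and its origin at (0, s, 0), s as told for the pins
- pin_upper (a point): middle of the upper pin's slot, (50, 45, 0) mm on the face; the lower one's is at (-30, -45, 0). The two steel pins, 12 mm diameter, stand square to the face, 22 mm high, the top 2 mm tapering to 9 mm diameter. Both are clamped off the slots' middles by the same s, -12 to +12 mm along the face's y; s is not reported (nor in this point): feel or look for it
- bed: the whole mould bed: grey stand, base 170 x 200 mm, carrying the sloping top; fixed to the table. Origin: centre of its base at table height, straight below the centre of the sloping face
- cap (a joint): travel of the mist bottle's sprung pump cap: 0 up, 0.008 m fully down; about 1.5 N to start, 5.5 N fully down; springs back by itself
- cap_top (a point): centre of the top of the white pump cap, 30 mm in diameter and flat, its short nozzle pointing at the bed; 184 mm above the table when up. The grey bottle (56 mm diameter) is clamped to the table on the bed's left (+y), about 165 mm from the bed's centre
- hammer: mason's hammer lying along x, 260 mm long (bystander; origin at its middle)
- tiles: stack of three 95 mm tiles, 36 mm high (bystander; origin under its centre)
- chips: two small 50 mm tiles stacked, 24 mm high (bystander; origin under its centre)
- bottle: plain blue bottle, 64 mm diameter, 190 mm high, with a screw cap (bystander; origin under its centre)
- bowl: terracotta bowl, 100 mm wide, 45 mm high (bystander; origin under its centre)
- stone: stone block 130 x 90 x 70 mm (bystander; origin under its centre)
- block: wooden block 60 x 70 x 50 mm (bystander; origin under its centre)
Things that resemble listed ones, but are neither listed nor needed, are in the scene too. There is more than one size of the plate; the job needs the smaller.

How it is judged:
By the outcome, as a careful person would: the job done as asked, in the order asked, and still so for the second after the job is handed in, with the robot touching nothing.
It also fails if it takes over 72 s, if anything falls off the work surface, if the arm or the gripper's body presses on something with over 40 N, if the wrist force passes 120 N, or if a joint passes its speed limit or range.

ROBOT

A 7-joint arm with a two-finger parallel gripper is mounted at the origin on the work surface. World frame = base frame: x ahead of the robot, y to its left, z up, the work surface at z = 0. Lengths are in m, angles in rad, forces in N, time in s.
With the tool pointing down it reaches from about 0.35 to 0.9 m from the base axis. Payload 8.1 kg.
Tool frame: the origin (TCP) lies on the mounting face of the last link; the fingertips stand 178 mm ahead of it and the grasp point (between the pads) lies 159 mm ahead of it; z points along the fingers, y is the line along which they close (so a half turn about z gives the same grasp; the last joint's range is limited). The gripper opens to 92 mm and grips with 3 to 60 N. Pads are 19 mm wide; open, the fingers measure 130 mm over their backs; the gripper's body (75 mm by 190 mm) begins 47 mm behind the grasp point.
Start: joints at [1.096, 0.434, 0.025, 1.573, -0.012, 1.134, -0.075], TCP at [0.227, -0.582, 0.405] pointing down, gripper open.
Joint ranges: [-2.62, 2.62], [-0.44, 2.09], [-1.27, 1.32], [0.08, 2.57], [-1.32, 4.46], [0.12, 2], [-2.74, 2.74]. Speed limits (rad/s): [2.22, 2.22, 3.01, 3.01, 3.14, 3.14, 3.14].

INTERFACE

Orientations are given as [roll, pitch, yaw] about the fixed x, y, z axes, in that order (R = Rz(yaw) Ry(pitch) Rx(roll)).
In Python, from rig import bot gives the robot as it stands. The module is installed in compiled form; this text tells all that it offers.
- The arm moves only by the tool step_arm, never from a script. Its argument "increments" is a list of rows, each an object of numbers: "tx", "ty", "tz": the shift along the tool's x, y, z in units of 40 mm (1.0 is 40 mm); "rx", "ry", "rz": the turn, a rotation vector about the tool's x, y, z in units of 8 degrees (1.0 is 8 degrees); "fingers": the finger opening in mm, from 0 to 91.8. A call has 1 to 10 rows; each row shifts and turns the commanded pose from where the row before left it, along the tool's axes as they then stand; what a row does not reach is not made up. A row lasts 1/10 s, in which the tool goes at most 50 mm and 8.59 degrees, less where a joint would pass 70% of its speed; a pose out of reach is approached as far as the arm can. A call is refused whole if a number of a shift passes 1 or a number of a turn 1, either way. A call with a gripper value outside its range is refused whole. The fingers move at their own pace and stop on an object; "force" is the grip in N (left out, the last holds). Time passes only in rows, so rows that do not move let the fingers close. It gives the time, the measured TCP pose, the force, the opening and the grip force at its end, in the units of the state.
- bot.read_state(): the state, without advancing time (a new reading comes with each control period).
- bot.read_camera(name): name is "side" or "top"; returns a dict with "color" (384x512x3 uint8, red, green, blue), "range_z" (384x512 float32, m along the optical axis (not along the pixel's ray), 0 where there is no reading), "fx", "fy", "cx", "cy" (pixels), "dist" ([k1, k2, p1, p2, k3] as OpenCV has them; the pictures are not rectified), "extrinsics" (4x4, takes a point from world to camera coordinates). Camera axes: x right, y up, looking along -z (the intrinsics and any distortion apply to the point x, -y, -z); pixel columns grow to the right and rows downward; lengths in m; the calibration is good to about 2 mm. A picture is of the moment at which its call begins.
- bot.hand_in(): hands the job in; it is judged then, once.
The state is a dict: "time_s": time; "q": joint angles; "joint_vel": joint speeds; "joint_efforts": joint torques, N m; "ee_pos": TCP position; "tcp_rot": TCP orientation; "wrist_force": force on the tool from outside, world axes, zero at the start; "moment": the same for the moment, N m; "gripper_width": finger opening in m; "gripper_force": force on a finger pad.
Only numpy, scipy, OpenCV 4.12 (cv2) and the standard library are available. Lean on these libraries where they do the work, as an engineer would, in place of code of your own. Each camera call takes 0.05 s, during which the arm holds its last target. There are 200 camera calls.

## Working session

There is one attempt and no reset: what is moved stays moved. The work goes in short steps, Python scripts to look and compute and a tool call to move; the robot and the scene stay as the last step left them, time stands still between calls to the robot, and variables do not carry over. Pictures are saved under pics/ and viewed, at most 10 in all, crops included, and the job is handed in when it is done.

Besides the shell and the picture viewer there is one more tool, called after "Emit:" in YAML: its name, and indented under it one key for each argument. step_arm: Moves the arm, as the interface text tells. Its arguments: {"type":"object","properties":{"increments":{"type":"array","items":{"type":"object","properties":{"tx":{"type":"number"},"ty":{"type":"number"},"tz":{"type":"number"},"rx":{"type":"number"},"ry":{"type":"number"},"rz":{"type":"number"},"fingers":{"type":"number"}}}},"force":{"type":"number"}},"required":["increments"]}

```bash
mkdir -p pics
cat > h.py <<'E'
import numpy as np, cv2
from scipy.spatial.transform import Rotation as R
from rig import bot
def cloud(c):
    h,w=c["range_z"].shape
    K=np.array([[c["fx"],0,c["cx"]],[0,c["fy"],c["cy"]],[0,0,1.]])
    u,v=np.meshgrid(np.arange(w),np.arange(h))
    n=cv2.undistortPoints(np.stack([u,v],-1).reshape(-1,1,2).astype(float),K,np.array(c["dist"],float)).reshape(h,w,2)
    z=c["range_z"]
    p=np.stack([n[...,0]*z,-n[...,1]*z,-z],-1)
    E=np.array(c["extrinsics"]); 
    P=(p-E[:3,3])@E[:3,:3]
    P[z==0]=np.nan
    return P
def proj(c,X):
    E=np.array(c["extrinsics"]); p=np.atleast_2d(X)@E[:3,:3].T+E[:3,3]
    q=p*np.array([1,-1,-1]); K=np.array([[c["fx"],0,c["cx"]],[0,c["fy"],c["cy"]],[0,0,1.]])
    return cv2.projectPoints(q.reshape(-1,1,3),np.zeros(3),np.zeros(3),K,np.array(c["dist"],float))[0].reshape(-1,2)
E
cat > a.py <<'E'
from h import *
import pickle
for n in ["top","side"]:
    c=bot.read_camera(n); pickle.dump(c,open(n+".pkl","wb"))
    cv2.imwrite(f"pics/{n}0.png",cv2.resize(c["color"][...,::-1],None,fx=1.5,fy=1.5))
    E=np.array(c["extrinsics"]); print(n,c["fx"],c["dist"],-E[:3,:3].T@E[:3,3],E[:3,:3].round(2).tolist())
s=bot.read_state(); print(s)
E
python3 a.py
```

```text
top 477.4635747946843 [0.03444533 0.         0.         0.         0.        ] [0.41440841 0.02519187 1.58091734] [[-0.03, -1.0, -0.0], [1.0, -0.03, 0.09], [-0.09, -0.0, 1.0]]
side 471.06900913345623 [-0.16566684  0.          0.          0.          0.        ] [0.15969544 1.14686152 0.90899928] [[-0.95, -0.3, -0.02], [0.15, -0.53, 0.84], [-0.26, 0.79, 0.55]]
{'time_s': 0.1, 'q': array([ 1.09636623,  0.43515187,  0.02497311,  1.57396701, -0.01158508,
        1.13399946, -0.07510878]), 'joint_vel': array([-0.00131094, -0.00143493,  0.00042768, -0.00255263,  0.00092339,
        0.00132297, -0.00105096]), 'joint_efforts': array([ 3.01963737e-03, -6.69134259e+01,  9.87873785e-01, -3.15149796e+01,
       -6.06123637e-02,  3.74163862e-02,  5.88151693e-05]), 'ee_pos': array([ 0.22697621, -0.58212092,  0.40403929]), 'tcp_rot': array([-3.14021872e+00,  1.39407018e-04,  3.71759168e-01]), 'wrist_force': array([ 0.13855243, -0.32651005,  0.64962481]), 'moment': array([ 0.03761676, -0.02377775,  0.0035976 ]), 'gripper_force': 0.0, 'gripper_width': 0.0916223986378696}
```

View pics/top0.png

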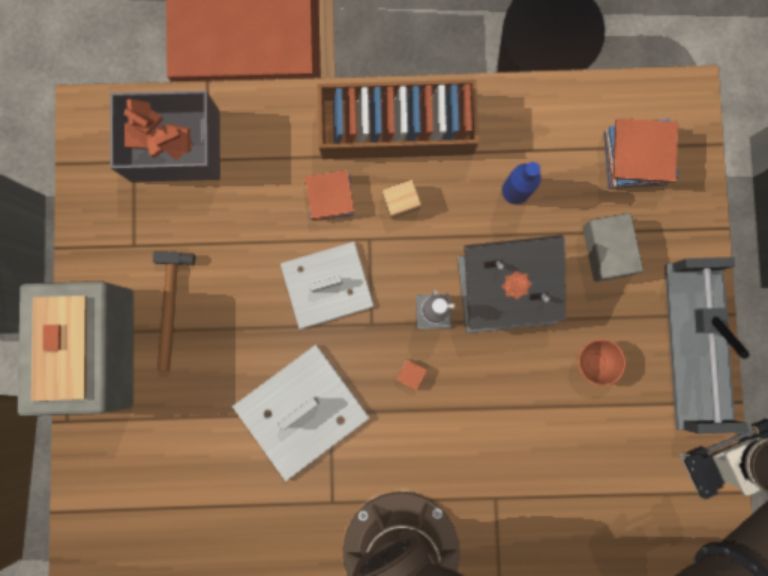

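View pics/side0.png

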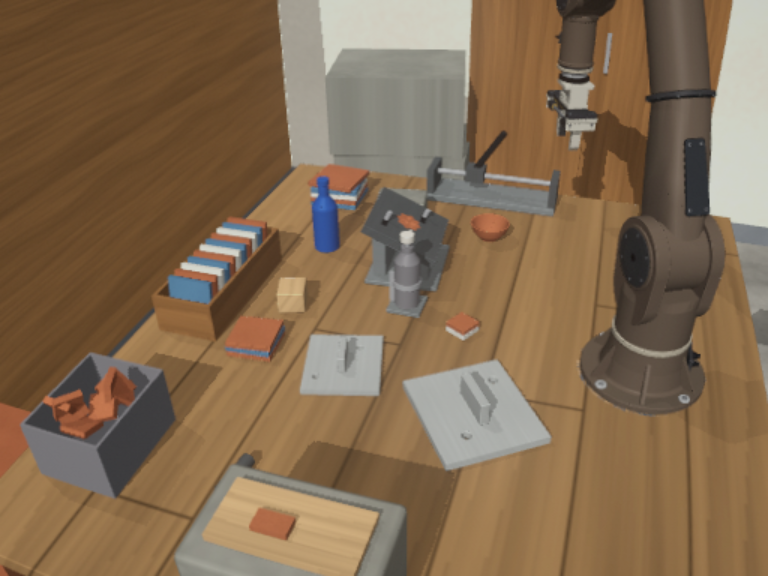

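Top view: small plate at (327,285), its holes at (300,268) and (350,292). The cap is at (437,307) and the bed at (515,285), with pins at (495,265) and (543,297). The side view agrees; the bigger decoy plate is nearer the robot.

```bash
cat > b.py <<'E'
from h import *
import pickle
c=pickle.load(open("top.pkl","rb")); s=pickle.load(open("side.pkl","rb"))
P=cloud(c); S=cloud(s)
tb=P[200:225,40:60].reshape(-1,3); print("table z",np.nanmean(P[210:230,262:280,2]),np.nanstd(P[210:230,262:280,2]), "side table", np.nanmedian(S[255:275,265:275,2]))
# plate
hsv=cv2.cvtColor(c["color"],cv2.COLOR_RGB2HSV)
m=np.zeros(P.shape[:2],bool); m[155:225,180:258]=1
pl=m&(hsv[...,1]<50)&(hsv[...,2]>100)&(P[...,2]>.004)
m8=pl.astype(np.uint8); n,l,st,_=cv2.connectedComponentsWithStats(m8); k=1+st[1:,4].argmax(); m8=(l==k).astype(np.uint8)
cn=max(cv2.findContours(m8,0,2)[0],key=cv2.contourArea)
def ray(c,uv,z):
    E=np.array(c["extrinsics"]);K=np.array([[c["fx"],0,c["cx"]],[0,c["fy"],c["cy"]],[0,0,1.]])
    n=cv2.undistortPoints(np.asarray(uv,float).reshape(-1,1,2),K,np.array(c["dist"],float)).reshape(-1,2)
    d=np.c_[n[:,0],-n[:,1],-np.ones(len(n))]@E[:3,:3]; o=-E[:3,:3].T@E[:3,3]
    return o+d*((z-o[2])/d[:,2])[:,None]
W=ray(c,cn.reshape(-1,2),.012); r=cv2.minAreaRect(W[:,:2].astype(np.float32)); print("plate rect",r)
rp=P[m&(P[...,2]>.040)&(P[...,2]<.056)]; print("rib",len(rp),np.median(rp[:,2]),cv2.minAreaRect(rp[:,:2].astype(np.float32)),rp[:,:2].mean(0))
# dark holes
g=hsv[...,2]; full=cv2.drawContours(np.zeros_like(m8),[cv2.convexHull(cn)],0,1,-1)
full=cv2.erode(full,np.ones((5,5)))>0
hm=(full&(hsv[...,1]>60)).astype(np.uint8); n,l,st,ce=cv2.connectedComponentsWithStats(hm)
for i in range(1,n): print("hole",st[i,4],ce[i],ray(c,ce[i],.008)[0])
# cap
for C,Q,nm,b in((c,P,"top",(190,220,275,310)),(s,S,"side",(145,185,250,295))):
    mm=np.zeros(Q.shape[:2],bool); mm[b[0]:b[1],b[2]:b[3]]=1
    q=Q[mm&(Q[...,2]>.174)&(Q[...,2]<.196)&(C["color"].min(-1)>130)]
    print("cap",nm,len(q),q.mean(0),q.min(0),q.max(0),cv2.minEnclosingCircle(q[:,:2].astype(np.float32)))
# bed
a=np.radians(25); n0=np.array([-np.sin(a),0,np.cos(a)])
mm=np.zeros(P.shape[:2],bool); mm[155:222,303:380]=1
q=P[mm&(P[...,2]>.06)]; 
for _ in range(8):
    A=np.c_[q[:,:2],np.ones(len(q))]; co=np.linalg.lstsq(A,q[:,2],rcond=None)[0]; e=q[:,2]-A@co; q=q[abs(e)<max(.003,np.std(e))]
nn=np.array([-co[0],-co[1],1]); nn/=np.linalg.norm(nn); print("bed normal",nn,"tilt",np.degrees(np.arccos(nn[2])),"az",np.degrees(np.arctan2(-nn[1],-nn[0])),len(q))
az=np.arctan2(-nn[1],-nn[0])
# in-plane coordinates
fx=np.array([nn[2]*np.cos(az),nn[2]*np.sin(az),np.hypot(nn[0],nn[1])]); fy=np.cross(nn,fx); B=np.c_[fx,fy,nn]
loc=q@B; r=cv2.minAreaRect(loc[:,:2].astype(np.float32)); print("rect",r)
cen=B@np.array([r[0][0],r[0][1],loc[:,2].mean()]); print("face centre",cen)
np.savez("bed.npz",B=B,cen=cen)
for Q,nm,b in((P,"top",(155,222,303,380)),(S,"side",(120,170,235,300))):
    mm=np.zeros(Q.shape[:2],bool); mm[b[0]:b[1],b[2]:b[3]]=1
    L=(Q-cen)@B; pm=mm&(L[...,2]>.008)&(L[...,2]<.03)&(abs(L[...,0])<.085)&(abs(L[...,1])<.095)
    n,l,st,ce=cv2.connectedComponentsWithStats(pm.astype(np.uint8))
    for i in range(1,n):
        if st[i,4]>3: print("pin",nm,st[i,4],ce[i],np.median(L[l==i],0).round(4),L[l==i].min(0).round(4),L[l==i].max(0).round(4))
E
python3 b.py
```

```text
table z 0.0005836493013398931 0.004333145204790882 side table 0.0013256429187268374
plate rect ((0.5750564932823181, 0.1462019830942154), (0.15173140168190002, 0.1707281619310379), 15.191285133361816)
rib 96 0.047555156045609524 ((0.5761131644248962, 0.14700400829315186), (0.014120997861027718, 0.06971713900566101), 14.998074531555176) [0.57593163 0.14680474]
hole 7 [200.         179.28571429] [0.61177698 0.20375542 0.008     ]
hole 7 [233.         194.28571429] [0.55864262 0.09558588 0.008     ]
cap top 90 [ 0.51085113 -0.08721868  0.18288519] [ 0.49697085 -0.11171073  0.17571476] [ 0.52382105 -0.07261013  0.19026743] ((0.510667085647583, -0.09178239107131958), 0.020051857456564903)
cap side 54 [ 0.50609478 -0.0811856   0.18156126] [ 0.49335321 -0.11525571  0.17409653] [ 0.51991866 -0.06702441  0.18601296] ((0.507935106754303, -0.09114006161689758), 0.02429194375872612)
bed normal [-0.41874562 -0.03299857  0.90750383] tilt 24.83735344006991 az 4.505790108855403 2271
rect ((0.5347422361373901, -0.2930449843406677), (0.203448086977005, 0.1817944347858429), 89.8884048461914)
face centre [ 0.55494864 -0.25022164  0.1202728 ]
pin top 18 [332.77777778 176.16666667] [0.0514 0.0356 0.0179] [0.045  0.0298 0.01  ] [0.0561 0.0411 0.0297]
pin top 17 [363. 198.] [-0.0285 -0.0524  0.0214] [-0.0349 -0.0586  0.0108] [-0.025  -0.0485  0.0299]
pin side 16 [283.5625 140.9375] [-0.0313 -0.0496  0.0173] [-0.0384 -0.0582  0.0096] [-0.027 -0.04   0.027]
pin side 20 [258.95 142.5 ] [0.0457 0.0399 0.0189] [0.0397 0.0303 0.0091] [0.0504 0.0477 0.0274]
```

```bash
cat > plan.py <<'E'
from h import *
import sys
def plan(p,Rt,n):
    s=bot.read_state(); p0=np.array(s["ee_pos"]); R0=R.from_euler("xyz",s["tcp_rot"])
    w=(R0.inv()*Rt).as_rotvec(); Rc=R0; dp=(np.asarray(p)-p0)/n
    print("from",p0.round(4),"F",np.round(s["wrist_force"],2),"t",s["time_s"])
    for i in range(n):
        t=Rc.inv().apply(dp)/.04; print("t",t.round(2),"r",np.round(w/n/np.radians(8),2)); Rc=Rc*R.from_rotvec(w/n)
def down(yawdeg): return R.from_euler("xyz",[np.pi,0,np.radians(yawdeg)])
E
python3 -c "
from plan import *
plan([.5105,-.0865,.385],down(85),14)"
```

```text
from [ 0.227  -0.5821  0.404 ] F [ 0.14 -0.33  0.65] t 0.1
t [ 0.79 -0.64  0.03] r [-0.   -0.   -0.57]
t [ 0.84 -0.58  0.03] r [-0.   -0.   -0.57]
t [ 0.88 -0.51  0.03] r [-0.   -0.   -0.57]
t [ 0.92 -0.44  0.03] r [-0.   -0.   -0.57]
t [ 0.95 -0.36  0.03] r [-0.   -0.   -0.57]
t [ 0.98 -0.28  0.03] r [-0.   -0.   -0.57]
t [ 1.   -0.21  0.03] r [-0.   -0.   -0.57]
t [ 1.01 -0.13  0.03] r [-0.   -0.   -0.57]
t [ 1.02 -0.04  0.03] r [-0.   -0.   -0.57]
t [1.02 0.04 0.03] r [-0.   -0.   -0.57]
t [1.01 0.12 0.03] r [-0.   -0.   -0.57]
t [1.   0.2  0.03] r [-0.   -0.   -0.57]
t [0.98 0.28 0.03] r [-0.   -0.   -0.57]
t [0.96 0.35 0.03] r [-0.   -0.   -0.57]
```

Emit:
step_arm:
  increments:
    - {"tx": 0.4,"ty": -0.32,"rz": -0.3,"fingers": 0}
    - {"tx": 0.79,"ty": -0.64,"rz": -0.57}
    - {"tx": 0.84,"ty": -0.58,"rz": -0.57}
    - {"tx": 0.88,"ty": -0.51,"rz": -0.57}
    - {"tx": 0.92,"ty": -0.44,"rz": -0.57}
    - {"tx": 0.95,"ty": -0.36,"rz": -0.57}
    - {"tx": 0.98,"ty": -0.28,"rz": -0.57}
    - {"tx": 1,"ty": -0.21,"rz": -0.57}
    - {"tx": 1,"ty": -0.13,"rz": -0.57}
    - {"tx": 1,"ty": -0.05,"rz": -0.57}

```text
schema error: expected keys tx, ty, tz, rx, ry, rz, fingers
```

```bash
python3 -c "
from plan import *
plan([.5105,-.0865,.385],down(85),7)"
```

```text
from [ 0.227  -0.5821  0.404 ] F [ 0.14 -0.33  0.65] t 0.1
t [ 1.59 -1.28  0.07] r [-0.   -0.   -1.14]
t [ 1.77 -1.01  0.07] r [-0.   -0.   -1.14]
t [ 1.91 -0.72  0.07] r [-0.   -0.   -1.14]
t [ 2.   -0.41  0.07] r [-0.   -0.   -1.14]
t [ 2.04 -0.09  0.07] r [-0.   -0.   -1.14]
t [2.03 0.23 0.07] r [-0.   -0.   -1.14]
t [1.96 0.55 0.07] r [-0.   -0.   -1.14]
```

All keys are required in each row.

Emit:
step_arm:
  increments:
    - {"tx": 0.4,"ty": -0.32,"tz": 0,"rx": 0,"ry": 0,"rz": -0.3,"fingers": 0}
    - {"tx": 0.79,"ty": -0.64,"tz": 0,"rx": 0,"ry": 0,"rz": -0.57,"fingers": 0}
    - {"tx": 0.84,"ty": -0.58,"tz": 0,"rx": 0,"ry": 0,"rz": -0.57,"fingers": 0}
    - {"tx": 0.88,"ty": -0.51,"tz": 0,"rx": 0,"ry": 0,"rz": -0.57,"fingers": 0}
    - {"tx": 0.92,"ty": -0.44,"tz": 0,"rx": 0,"ry": 0,"rz": -0.57,"fingers": 0}
    - {"tx": 0.95,"ty": -0.36,"tz": 0,"rx": 0,"ry": 0,"rz": -0.57,"fingers": 0}
    - {"tx": 0.98,"ty": -0.28,"tz": 0,"rx": 0,"ry": 0,"rz": -0.57,"fingers": 0}
    - {"tx": 1,"ty": -0.21,"tz": 0,"rx": 0,"ry": 0,"rz": -0.57,"fingers": 0}
    - {"tx": 1,"ty": -0.13,"tz": 0,"rx": 0,"ry": 0,"rz": -0.57,"fingers": 0}
    - {"tx": 1,"ty": -0.05,"tz": 0,"rx": 0,"ry": 0,"rz": -0.57,"fingers": 0}

```text
time_s: 1.1
ee_pos: [0.4045, -0.2376, 0.4046]
tcp_rot: [-3.141, 0.0, 1.133]
wrist_force: [0.8, 0.1, -0.3]
gripper_width: 0.0165
gripper_force: 0.0
```

```bash
python3 -c "
from plan import *
plan([.5105,-.0865,.385],down(85),6)"
```

```text
from [ 0.4045 -0.2376  0.4046] F [ 0.83  0.13 -0.31] t 1.1
t [0.76 0.13 0.08] r [-0.    0.   -0.42]
t [0.75 0.18 0.08] r [-0.    0.   -0.42]
t [0.74 0.22 0.08] r [-0.    0.   -0.42]
t [0.72 0.26 0.08] r [-0.    0.   -0.42]
t [0.71 0.3  0.08] r [-0.    0.   -0.42]
t [0.69 0.35 0.08] r [-0.    0.   -0.42]
```

Emit:
step_arm:
  increments:
    - {"tx": 0.72,"ty": 0.13,"tz": 0,"rx": 0,"ry": 0,"rz": -0.4,"fingers": 0}
    - {"tx": 0.72,"ty": 0.18,"tz": 0,"rx": 0,"ry": 0,"rz": -0.4,"fingers": 0}
    - {"tx": 0.72,"ty": 0.22,"tz": 0,"rx": 0,"ry": 0,"rz": -0.4,"fingers": 0}
    - {"tx": 0.72,"ty": 0.26,"tz": 0,"rx": 0,"ry": 0,"rz": -0.4,"fingers": 0}
    - {"tx": 0.6,"ty": 0.3,"tz": 0,"rx": 0,"ry": 0,"rz": -0.4,"fingers": 0}
    - {"tx": 0.3,"ty": 0.15,"tz": 0,"rx": 0,"ry": 0,"rz": -0.2,"fingers": 0}
    - {"tx": 0,"ty": 0,"tz": 0,"rx": 0,"ry": 0,"rz": 0,"fingers": 0}
    - {"tx": 0,"ty": 0,"tz": 0,"rx": 0,"ry": 0,"rz": 0,"fingers": 0}

```text
time_s: 1.9
ee_pos: [0.4983, -0.1113, 0.4044]
tcp_rot: [-3.141, 0.001, 1.435]
wrist_force: [-0.6, -0.9, 0.4]
gripper_width: 0.0001
gripper_force: 0.0
```

```bash
python3 -c "
from plan import *
plan([.5105,-.0865,.368],down(85),2)"
```

```text
from [ 0.4983 -0.1113  0.4044] F [-0.57 -0.86  0.44] t 1.9
t [0.33 0.11 0.45] r [-0.    0.   -0.17]
t [0.33 0.12 0.45] r [-0.    0.   -0.17]
```

Emit:
step_arm:
  increments:
    - {"tx": 0.33,"ty": 0.11,"tz": 0.1,"rx": 0,"ry": 0,"rz": -0.17,"fingers": 0}
    - {"tx": 0.33,"ty": 0.12,"tz": 0.4,"rx": 0,"ry": 0,"rz": -0.17,"fingers": 0}
    - {"tx": 0,"ty": 0,"tz": 0.4,"rx": 0,"ry": 0,"rz": 0,"fingers": 0}
    - {"tx": 0,"ty": 0,"tz": 0,"rx": 0,"ry": 0,"rz": 0,"fingers": 0}
    - {"tx": 0,"ty": 0,"tz": 0.1,"rx": 0,"ry": 0,"rz": 0,"fingers": 0}
    - {"tx": 0,"ty": 0,"tz": 0.1,"rx": 0,"ry": 0,"rz": 0,"fingers": 0}
    - {"tx": 0,"ty": 0,"tz": 0.08,"rx": 0,"ry": 0,"rz": 0,"fingers": 0}
    - {"tx": 0,"ty": 0,"tz": 0.06,"rx": 0,"ry": 0,"rz": 0,"fingers": 0}
    - {"tx": 0,"ty": 0,"tz": 0,"rx": 0,"ry": 0,"rz": 0,"fingers": 0}

```text
time_s: 2.8
ee_pos: [0.5114, -0.0856, 0.3554]
tcp_rot: [3.141, 0.0, 1.484]
wrist_force: [-0.6, -1.5, 5.3]
gripper_width: 0.0002
gripper_force: 2.4
```

Emit:
step_arm:
  increments:
    - {"tx": 0,"ty": 0,"tz": 0.05,"rx": 0,"ry": 0,"rz": 0,"fingers": 0}
    - {"tx": 0,"ty": 0,"tz": 0.04,"rx": 0,"ry": 0,"rz": 0,"fingers": 0}
    - {"tx": 0,"ty": 0,"tz": 0,"rx": 0,"ry": 0,"rz": 0,"fingers": 0}

```text
time_s: 3.1
ee_pos: [0.5114, -0.0854, 0.3539]
tcp_rot: [3.14, 0.001, 1.484]
wrist_force: [-6.9, -1.3, 25.7]
gripper_width: 0.0005
gripper_force: 12.7
```

Emit:
step_arm:
  increments:
    - {"tx": 0,"ty": 0,"tz": -0.2,"rx": 0,"ry": 0,"rz": 0,"fingers": 0}
    - {"tx": 0,"ty": 0,"tz": -0.6,"rx": 0,"ry": 0,"rz": 0,"fingers": 0}
    - {"tx": 0,"ty": 0,"tz": -0.6,"rx": 0,"ry": 0,"rz": 0,"fingers": 0}
    - {"tx": 0,"ty": 0,"tz": 0,"rx": 0,"ry": 0,"rz": 0,"fingers": 0}

```text
time_s: 3.5
ee_pos: [0.512, -0.085, 0.4104]
tcp_rot: [3.137, -0.0, 1.485]
wrist_force: [-0.2, -0.4, -0.2]
gripper_width: 0.0001
gripper_force: 0.0
```

```bash
python3 -c "
from plan import *
plan([.5755,.1463,.33],down(105),7)"
```

```text
from [ 0.512  -0.085   0.4104] F [-0.22 -0.36 -0.18] t 3.5
t [0.84 0.15 0.29] r [ 0.    0.   -0.36]
t [0.83 0.2  0.29] r [ 0.    0.   -0.36]
t [0.82 0.24 0.29] r [ 0.    0.   -0.36]
t [0.81 0.28 0.29] r [ 0.    0.   -0.36]
t [0.8  0.32 0.29] r [ 0.    0.   -0.36]
t [0.78 0.36 0.29] r [ 0.    0.   -0.36]
t [0.76 0.4  0.29] r [ 0.    0.   -0.36]
```

Emit:
step_arm:
  increments:
    - {"tx": 0.84,"ty": 0.15,"tz": 0,"rx": 0,"ry": 0,"rz": -0.36,"fingers": 0}
    - {"tx": 0.83,"ty": 0.2,"tz": 0,"rx": 0,"ry": 0,"rz": -0.36,"fingers": 0}
    - {"tx": 0.82,"ty": 0.24,"tz": 0.2,"rx": 0,"ry": 0,"rz": -0.36,"fingers": 40}
    - {"tx": 0.81,"ty": 0.28,"tz": 0.4,"rx": 0,"ry": 0,"rz": -0.36,"fingers": 60}
    - {"tx": 0.8,"ty": 0.32,"tz": 0.5,"rx": 0,"ry": 0,"rz": -0.36,"fingers": 60}
    - {"tx": 0.78,"ty": 0.36,"tz": 0.5,"rx": 0,"ry": 0,"rz": -0.36,"fingers": 60}
    - {"tx": 0.76,"ty": 0.4,"tz": 0.4,"rx": 0,"ry": 0,"rz": -0.36,"fingers": 60}
    - {"tx": 0,"ty": 0,"tz": 0,"rx": 0,"ry": 0,"rz": 0,"fingers": 60}
    - {"tx": 0,"ty": 0,"tz": 0,"rx": 0,"ry": 0,"rz": 0,"fingers": 60}

```text
time_s: 4.4
ee_pos: [0.5743, 0.1468, 0.3263]
tcp_rot: [-3.14, -0.0, 1.838]
wrist_force: [0.1, 0.3, 0.9]
gripper_width: 0.0518
gripper_force: 0.0
```

```bash
python3 -c "
from plan import *
plan([.5755,.1463,.215],down(105),4)"
```

```text
from [0.5743 0.1468 0.3263] F [0.12 0.34 0.91] t 4.4
t [-0.01  0.01  0.7 ] r [-0.   -0.    0.01]
t [-0.01  0.01  0.7 ] r [-0.   -0.    0.01]
t [-0.01  0.01  0.7 ] r [-0.   -0.    0.01]
t [-0.01  0.01  0.7 ] r [-0.   -0.    0.01]
```

Emit:
step_arm:
  increments:
    - {"tx": 0,"ty": 0.03,"tz": 0.7,"rx": 0,"ry": 0,"rz": 0,"fingers": 50}
    - {"tx": 0,"ty": 0,"tz": 0.7,"rx": 0,"ry": 0,"rz": 0,"fingers": 50}
    - {"tx": 0,"ty": 0,"tz": 0.7,"rx": 0,"ry": 0,"rz": 0,"fingers": 50}
    - {"tx": 0,"ty": 0,"tz": 0.7,"rx": 0,"ry": 0,"rz": 0,"fingers": 50}
    - {"tx": 0,"ty": 0,"tz": 0.3,"rx": 0,"ry": 0,"rz": 0,"fingers": 50}
    - {"tx": 0,"ty": 0,"tz": 0.15,"rx": 0,"ry": 0,"rz": 0,"fingers": 40}
    - {"tx": 0,"ty": 0,"tz": 0,"rx": 0,"ry": 0,"rz": 0,"fingers": 40}
    - {"tx": 0,"ty": 0,"tz": 0,"rx": 0,"ry": 0,"rz": 0,"fingers": 40}

```text
time_s: 5.2
ee_pos: [0.5764, 0.1464, 0.1987]
tcp_rot: [3.14, 0.0, 1.836]
wrist_force: [0.1, -0.0, 0.1]
gripper_width: 0.0402
gripper_force: 0.0
```

Emit:
step_arm:
  increments:
    - {"tx": 0,"ty": 0,"tz": 0.08,"rx": 0,"ry": 0,"rz": 0,"fingers": 30}
    - {"tx": 0,"ty": 0,"tz": 0,"rx": 0,"ry": 0,"rz": 0,"fingers": 20}
    - {"tx": 0,"ty": 0,"tz": 0,"rx": 0,"ry": 0,"rz": 0,"fingers": 16}
    - {"tx": 0,"ty": 0,"tz": 0,"rx": 0,"ry": 0,"rz": 0,"fingers": 12}
    - {"tx": 0,"ty": 0,"tz": 0,"rx": 0,"ry": 0,"rz": 0,"fingers": 5}
    - {"tx": 0,"ty": 0,"tz": 0,"rx": 0,"ry": 0,"rz": 0,"fingers": 0}
    - {"tx": 0,"ty": 0,"tz": 0,"rx": 0,"ry": 0,"rz": 0,"fingers": 0}
    - {"tx": 0,"ty": 0,"tz": 0,"rx": 0,"ry": 0,"rz": 0,"fingers": 0}
  force: 45

```text
time_s: 6.0
ee_pos: [0.5754, 0.1463, 0.1945]
tcp_rot: [-3.14, 0.0, 1.836]
wrist_force: [-5.2, -1.7, 6.6]
gripper_width: 0.0135
gripper_force: 45.0
```

Emit:
step_arm:
  increments:
    - {"tx": 0,"ty": 0,"tz": -0.1,"rx": 0,"ry": 0,"rz": 0,"fingers": 0}
    - {"tx": 0,"ty": 0,"tz": -0.3,"rx": 0,"ry": 0,"rz": 0,"fingers": 0}
    - {"tx": 0,"ty": 0,"tz": -0.8,"rx": 0,"ry": 0,"rz": 0,"fingers": 0}
    - {"tx": 0,"ty": 0,"tz": -1,"rx": 0,"ry": 0,"rz": 0,"fingers": 0}
    - {"tx": 0,"ty": 0,"tz": -1,"rx": 0,"ry": 0,"rz": 0,"fingers": 0}
    - {"tx": 0,"ty": 0,"tz": -1,"rx": 0,"ry": 0,"rz": 0,"fingers": 0}
    - {"tx": 0,"ty": 0,"tz": -1,"rx": 0,"ry": 0,"rz": 0,"fingers": 0}
    - {"tx": 0,"ty": 0,"tz": -0.5,"rx": 0,"ry": 0,"rz": 0,"fingers": 0}
    - {"tx": 0,"ty": 0,"tz": 0,"rx": 0,"ry": 0,"rz": 0,"fingers": 0}
    - {"tx": 0,"ty": 0,"tz": 0,"rx": 0,"ry": 0,"rz": 0,"fingers": 0}

```text
time_s: 7.0
ee_pos: [0.5756, 0.1462, 0.4218]
tcp_rot: [-3.141, 0.0, 1.836]
wrist_force: [0.0, 0.7, -6.0]
gripper_width: 0.0141
gripper_force: 45.0
```

```bash
cat > goal.py <<'E'
from plan import *
d=np.load("bed.npz"); cen=d["cen"]; cen[2]=.12
az=np.radians(4.5); a=np.radians(25)
nn=np.array([-np.sin(a)*np.cos(az),-np.sin(a)*np.sin(az),np.cos(a)])
fx=np.array([np.cos(a)*np.cos(az),np.cos(a)*np.sin(az),np.sin(a)]); fy=np.cross(nn,fx); B=np.c_[fx,fy,nn]
Rg=R.from_matrix(np.c_[fy,fx,-nn])
def goal(s,h,x=0.): return cen+B@np.array([x,s,h+.1945])
E
python3 -c "
from goal import *
print(Rg.as_euler('xyz'))
p=goal(-.0075,.08);print(p)
print(bot.read_state()['q'].round(2), bot.read_state()['wrist_force'])
plan([.46,-.09,.44],Rg,8)"
```

```text
[ 2.70526034e+00 -2.22044605e-16  1.64933614e+00]
[ 0.43988598 -0.26680046  0.36878149]
[ 0.06  0.44 -0.57  1.59  0.25  1.19 -0.3 ] [ 0.04656065  0.66156244 -5.98212169]
from [0.5756 0.1462 0.4218] F [ 0.05  0.66 -5.98] t 7.0
t [-0.62 -0.54 -0.06] r [-0.39 -0.04  0.16]
t [-0.63 -0.52 -0.08] r [-0.39 -0.04  0.16]
t [-0.64 -0.5  -0.11] r [-0.39 -0.04  0.16]
t [-0.65 -0.48 -0.13] r [-0.39 -0.04  0.16]
t [-0.67 -0.46 -0.15] r [-0.39 -0.04  0.16]
t [-0.68 -0.44 -0.17] r [-0.39 -0.04  0.16]
t [-0.69 -0.41 -0.19] r [-0.39 -0.04  0.16]
t [-0.7  -0.38 -0.21] r [-0.39 -0.04  0.16]
```

Emit:
step_arm:
  increments:
    - {"tx": -0.3,"ty": -0.27,"tz": -0.03,"rx": -0.2,"ry": -0.02,"rz": 0.08,"fingers": 0}
    - {"tx": -0.62,"ty": -0.54,"tz": -0.06,"rx": -0.39,"ry": -0.04,"rz": 0.16,"fingers": 0}
    - {"tx": -0.63,"ty": -0.52,"tz": -0.08,"rx": -0.39,"ry": -0.04,"rz": 0.16,"fingers": 0}
    - {"tx": -0.64,"ty": -0.5,"tz": -0.11,"rx": -0.39,"ry": -0.04,"rz": 0.16,"fingers": 0}
    - {"tx": -0.65,"ty": -0.48,"tz": -0.13,"rx": -0.39,"ry": -0.04,"rz": 0.16,"fingers": 0}
    - {"tx": -0.67,"ty": -0.46,"tz": -0.15,"rx": -0.39,"ry": -0.04,"rz": 0.16,"fingers": 0}
    - {"tx": -0.68,"ty": -0.44,"tz": -0.17,"rx": -0.39,"ry": -0.04,"rz": 0.16,"fingers": 0}
    - {"tx": -0.69,"ty": -0.41,"tz": -0.19,"rx": -0.39,"ry": -0.04,"rz": 0.16,"fingers": 0}
    - {"tx": -0.4,"ty": -0.22,"tz": -0.12,"rx": -0.2,"ry": -0.02,"rz": 0.08,"fingers": 0}
    - {"tx": 0,"ty": 0,"tz": 0,"rx": 0,"ry": 0,"rz": 0,"fingers": 0}

```text
time_s: 8.0
ee_pos: [0.4547, -0.0938, 0.4342]
tcp_rot: [2.707, 0.004, 1.648]
wrist_force: [0.3, 0.1, -5.2]
gripper_width: 0.014
gripper_force: 45.0
```

```bash
python3 -c "
from goal import *
plan(goal(-.0075,.08),Rg,6)"
```

```text
from [ 0.4547 -0.0938  0.4342] F [ 0.33  0.14 -5.22] t 8.0
t [-0.71 -0.22  0.2 ] r [-0.    0.01  0.  ]
t [-0.71 -0.22  0.2 ] r [-0.    0.01  0.  ]
t [-0.71 -0.22  0.2 ] r [-0.    0.01  0.  ]
t [-0.71 -0.22  0.2 ] r [-0.    0.01  0.  ]
t [-0.71 -0.22  0.2 ] r [-0.    0.01  0.  ]
t [-0.71 -0.22  0.2 ] r [-0.    0.01  0.  ]
```

Emit:
step_arm:
  increments:
    - {"tx": -0.4,"ty": -0.1,"tz": 0,"rx": 0,"ry": 0,"rz": 0,"fingers": 0}
    - {"tx": -0.71,"ty": -0.2,"tz": 0,"rx": 0,"ry": 0.01,"rz": 0,"fingers": 0}
    - {"tx": -0.71,"ty": -0.2,"tz": 0,"rx": 0,"ry": 0.01,"rz": 0,"fingers": 0}
    - {"tx": -0.71,"ty": -0.2,"tz": 0.2,"rx": 0,"ry": 0.01,"rz": 0,"fingers": 0}
    - {"tx": -0.71,"ty": -0.2,"tz": 0.3,"rx": 0,"ry": 0.01,"rz": 0,"fingers": 0}
    - {"tx": -0.71,"ty": -0.2,"tz": 0.3,"rx": 0,"ry": 0.01,"rz": 0,"fingers": 0}
    - {"tx": -0.31,"ty": -0.22,"tz": 0.4,"rx": 0,"ry": 0,"rz": 0,"fingers": 0}
    - {"tx": 0,"ty": 0,"tz": 0,"rx": 0,"ry": 0,"rz": 0,"fingers": 0}
    - {"tx": 0,"ty": 0,"tz": 0,"rx": 0,"ry": 0,"rz": 0,"fingers": 0}
    - {"tx": 0,"ty": 0,"tz": 0,"rx": 0,"ry": 0,"rz": 0,"fingers": 0}

```text
time_s: 9.0
ee_pos: [0.4446, -0.2616, 0.3711]
tcp_rot: [2.703, -0.002, 1.659]
wrist_force: [1.2, -0.1, -5.6]
gripper_width: 0.0138
gripper_force: 45.0
```

```bash
cat > c.py <<'E'
from goal import *
import pickle,sys
plan(goal(-.0075,.08),Rg,1)
s=bot.read_state(); p=np.array(s["ee_pos"]); Rc=R.from_euler("xyz",s["tcp_rot"])
for n in("top","side"):
    c=bot.read_camera(n); pickle.dump(c,open(n+sys.argv[1]+".pkl","wb"))
    im=c["color"][...,::-1]
    u,v=proj(c,cen)[0].astype(int)
    crop=im[max(0,v-90):v+60,max(0,u-80):u+80]; cv2.imwrite(f"pics/{n}{sys.argv[1]}.png",cv2.resize(crop,None,fx=4,fy=4,interpolation=cv2.INTER_CUBIC)); print(n,"crop origin",max(0,u-80),max(0,v-90))
E
python3 c.py 1
```

```text
from [ 0.4446 -0.2616  0.3711] F [ 1.24 -0.09 -5.63] t 9.0
t [-0.12 -0.14 -0.  ] r [ 0.01 -0.04  0.05]
top crop origin 263 98
side crop origin 190 57
```

View pics/side1.png

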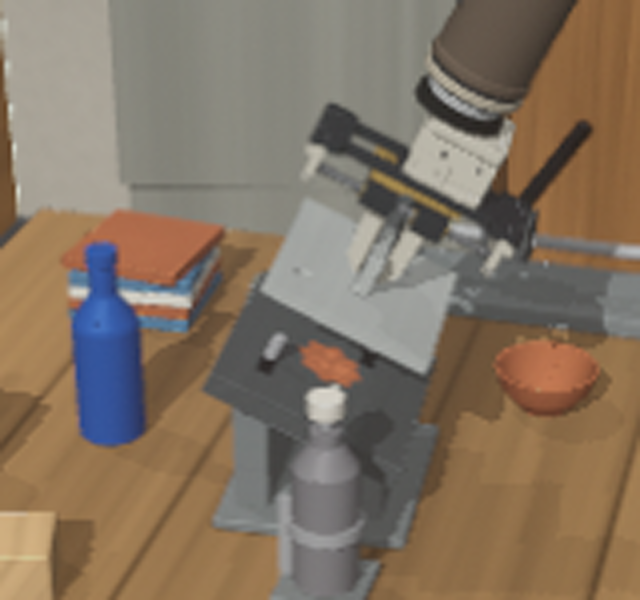

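View pics/top1.png

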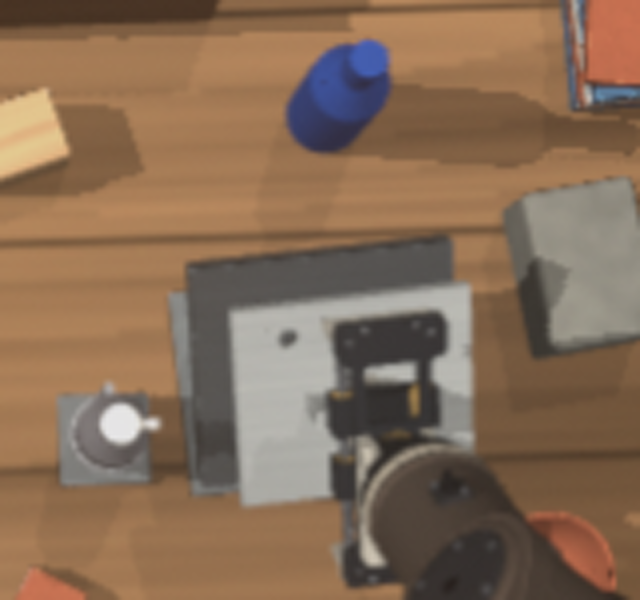

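Side view: the plate is held square to the bed, and the upper pin is visible at crop (270,352). Top view: the plate's upper hole is at crop (288,338). I'll measure the pins and the hole in the same camera.

```bash
cat > d.py <<'E'
from goal import *
import pickle
def ray(c,uv,h):
    E=np.array(c["extrinsics"]);K=np.array([[c["fx"],0,c["cx"]],[0,c["fy"],c["cy"]],[0,0,1.]])
    n=cv2.undistortPoints(np.asarray(uv,float).reshape(-1,1,2),K,np.array(c["dist"],float)).reshape(-1,2)
    d=np.c_[n[:,0],-n[:,1],-np.ones(len(n))]@E[:3,:3]; o=-E[:3,:3].T@E[:3,3]
    t=(h-(o-cen)@nn)/(d@nn); return (o+d*t[:,None]-cen)@B
if __name__=="__main__":
    s0=-.0075
    for nm in("top","side"):
        c=pickle.load(open(nm+".pkl","rb")); g=c["color"].astype(float).mean(-1); sat=cv2.cvtColor(c["color"],cv2.COLOR_RGB2HSV)[...,1]
        for x,y in((.05,.045),(-.03,-.045)):
            u,v=np.round(proj(c,cen+B@np.array([x,y+s0,.011]))[0]).astype(int)
            w=g[v-8:v+9,u-8:u+9]; print(nm,(x,y),"px",u,v); print(w.astype(int))
            ys,xs=np.nonzero((w>np.median(w)+25)); uv=np.c_[xs+u-8,ys+v-8]
            for h in (.011,.022): print("h",h,len(uv),"centroid",(ray(c,[uv.mean(0)],h)[0]*1000).round(1))
    c=pickle.load(open("top1.pkl","rb"))
    s=bot.read_state(); p=np.array(s["ee_pos"]); Rc=R.from_euler("xyz",s["tcp_rot"]).as_matrix()
    for name,X in(("hole",(.05,.045)),):
        t=p+Rc@np.array([X[1],X[0],.1945-.012]); u,v=proj(c,t)[0]; print("predicted hole px",u,v)
        u,v=int(round(u)),int(round(v)); print(c["color"].mean(-1)[v-7:v+8,u-7:u+8].astype(int))
E
python3 d.py
```

```text
top (0.05, 0.045) px 332 176
[[ 79  79  78  79  78  79  78  78  78  78  78  77  77  77  78  77  77]
 [ 79  79  79  80  79  79  79  79  79  78  79  79  79  79  79  79  78]
 [ 80  79  80  80  80  80  80  79  79  79  79  79  79  78  78  78  78]
 [ 80  79  80  80  80  79  79  79  79  78  78  77  78  78  78  77  78]
 [ 78  78  78  78  78  77  77  77  78  77  77  77  77  78  78  78  78]
 [ 77  76  76  71  69  66  65  70  72  66  60  70  77  78  77  78  78]
 [ 60  57  55  52  52  49  58  96 104  90  63  67  75  77  77  78  77]
 [ 45  43  42  41  41  43  66 110 121 110  84  69  68  68  73  76  76]
 [ 41  40  39  39  39  41  60 108 133 141 131  96  69  64  66  67  67]
 [ 43  41  42  42  42  43  51  91 136 153 150 112  74  64  63  63  62]
 [ 53  53  55  58  60  65  67  81 127 147 144 106  70  63  63  62  62]
 [ 70  70  71  72  73  74  74  76  93 104 105  86  74  72  67  63  63]
 [ 77  77  77  77  76  75  74  75  75  77  79  78  77  76  73  72  72]
 [ 78  77  78  77  77  75  74  74  74  76  76  77  77  76  76  77  77]
 [ 77  77  77  76  76  75  74  74  75  77  77  77  77  78  78  78  80]
 [ 77 
[... 4462 characters left out ...]
8 177]
 [178 170 174 178 176 161 148 143 150 169 178 179 178 178 177]
 [178 174 176 177 167 133 108 102 110 152 172 177 177 177 176]
 [177 177 177 174 152 112  89  86  95 146 171 176 176 176 175]
 [177 177 176 174 152 112  91  94 123 162 175 175 174 174 175]
 [175 175 174 174 166 138 122 139 161 175 178 177 177 177 177]
 [177 178 178 178 176 168 165 172 177 178 179 179 178 178 178]
 [178 178 179 179 179 178 179 180 179 179 179 178 178 177 177]
 [179 179 179 179 179 178 179 179 179 179 179 179 179 179 179]
 [179 179 179 179 179 179 179 180 180 181 181 181 181 182 182]
 [179 180 180 180 181 181 181 181 181 181 180 181 181 182 181]
 [179 179 179 180 180 180 180 180 180 180 180 180 180 180 181]]
```

```bash
cat > e.py <<'E'
from d import *
# rectified face views (plane h) at 1 mm... 2px/mm
tiles=[]
for nm in("top","side"):
    c=pickle.load(open(nm+".pkl","rb"))
    for h in(0.,.022):
        yy=np.arange(.11,-.11,-.0005); xx=np.arange(.1,-.1,-.0005)
        X,Y=np.meshgrid(xx,yy,indexing="ij"); L=np.stack([X,Y,np.full_like(X,h)],-1).reshape(-1,3)
        uv=proj(c,cen+L@B.T).reshape(len(xx),len(yy),2).astype(np.float32)
        im=cv2.remap(c["color"],uv[...,0],uv[...,1],cv2.INTER_CUBIC)[...,::-1].copy()
        im=np.clip(im.astype(float)*1.4,0,255).astype(np.uint8)
        cv2.putText(im,f"{nm} h{h}",(5,12),0,.4,(255,255,0))
        for x,y in((.05,.045),(-.03,-.045)):
            for dy in(-.012,0,.012):
                j=int((.11-y-dy)/.0005); i=int((.1-x)/.0005); cv2.line(im,(j,i-28),(j,i-18),(0,255,0) if dy==0 else (0,200,255),1)
            cv2.line(im,(int((.11-y)/.0005)-50,i),(int((.11-y)/.0005)-38,i),(0,255,0),1)
        tiles.append(im)
out=np.vstack([np.hstack(tiles[:2]),np.hstack(tiles[2:])]); print(out.shape)
cv2.imwrite("pics/rect.png",cv2.resize(out,(800,int(800*out.shape[0]/out.shape[1])) if out.shape[0]*800/out.shape[1]<=600 else (int(600*out.shape[1]/out.shape[0]),600)))
E
sed -i 's/^from goal/import pickle\nfrom goal/' d.py; python3 e.py
```

```text
(800, 880, 3)
```

View pics/rect.png

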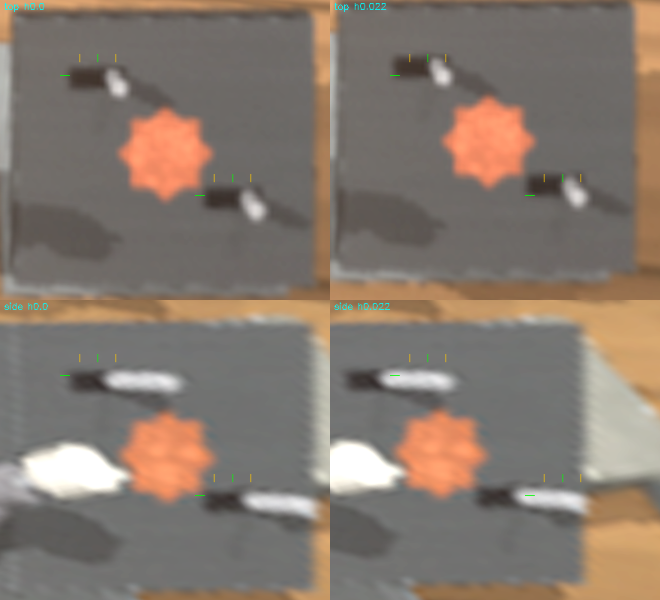

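The rectified views put both pins at the -y end of their slots: s is about -11.3 mm and x about -1.5 mm from my face centre. The upper pin is at top (113,77) and the lower at (250,200).

```bash
python3 -c "
from goal import *
plan(goal(-.0113,.030,-.0015),Rg,4)"
```

```text
from [ 0.4447 -0.2618  0.3717] F [ 0.18  0.82 -3.88] t 9.1
t [-0.05 -0.05  0.31] r [ 0.01 -0.01  0.01]
t [-0.05 -0.05  0.32] r [ 0.01 -0.01  0.01]
t [-0.05 -0.05  0.32] r [ 0.01 -0.01  0.01]
t [-0.05 -0.05  0.32] r [ 0.01 -0.01  0.01]
```

Emit:
step_arm:
  increments:
    - {"tx": -0.1,"ty": -0.1,"tz": 0,"rx": 0.02,"ry": -0.02,"rz": 0.02,"fingers": 0}
    - {"tx": -0.1,"ty": -0.1,"tz": 0.2,"rx": 0.02,"ry": -0.02,"rz": 0.02,"fingers": 0}
    - {"tx": 0,"ty": 0,"tz": 0.3,"rx": 0,"ry": 0,"rz": 0,"fingers": 0}
    - {"tx": 0,"ty": 0,"tz": 0.3,"rx": 0,"ry": 0,"rz": 0,"fingers": 0}
    - {"tx": 0,"ty": 0,"tz": 0.3,"rx": 0,"ry": 0,"rz": 0,"fingers": 0}
    - {"tx": 0,"ty": 0,"tz": 0.15,"rx": 0,"ry": 0,"rz": 0,"fingers": 0}
    - {"tx": 0,"ty": 0,"tz": 0,"rx": 0,"ry": 0,"rz": 0,"fingers": 0}
    - {"tx": 0,"ty": 0,"tz": 0,"rx": 0,"ry": 0,"rz": 0,"fingers": 0}

```text
time_s: 9.9
ee_pos: [0.4588, -0.2697, 0.3222]
tcp_rot: [2.709, 0.001, 1.65]
wrist_force: [0.7, -0.5, -5.9]
gripper_width: 0.0139
gripper_force: 45.0
```

```bash
cat > where.py <<'E'
from goal import *
s=bot.read_state(); p=np.array(s["ee_pos"]); Rc=R.from_euler("xyz",s["tcp_rot"])
l=B.T@(p-cen)-np.array([0,0,.1945]); print("TCP on face x,y,h mm",(l*1000).round(2),"rot err deg (tool)",np.degrees((Rg.inv()*Rc).as_rotvec()).round(2))
zf=Rc.as_matrix()[:,2]; print("plate centre on face", ((B.T@(p+zf*.1945-cen))*1000).round(2))
f=np.array(s["wrist_force"]); print("F face x,y,n",(B.T@(f+[0,0,5.5])).round(2),"M tool",Rc.inv().apply(s["moment"]).round(2),"w",s["gripper_width"],"t",s["time_s"])
E
python3 where.py; python3 c.py 2
python3 - <<'E'
import sys; sys.path.insert(0,".")
from d import *
# pin axis vs hole: predicted px of hole centres top surface in top view, local crops
c=pickle.load(open("top2.pkl","rb")); s=bot.read_state(); p=np.array(s["ee_pos"]); Rc=R.from_euler("xyz",s["tcp_rot"]).as_matrix()
t=p+Rc@np.array([.045,.05,.1945-.012]); u,v=proj(c,t)[0]; print("pred hole",u,v)
u,v=int(round(u)),int(round(v)); print(c["color"].mean(-1)[v-6:v+7,u-6:u+7].astype(int))
E
```

```text
TCP on face x,y,h mm [ -2.77 -11.9   29.91] rot err deg (tool) [ 0.19 -0.03 -0.03]
plate centre on face [ -3.42 -12.02  29.91]
F face x,y,n [ 0.37 -0.54 -0.67] M tool [ 0.94 -0.05 -0.03] w 0.013935312891290349 t 9.9
from [ 0.4588 -0.2697  0.3222] F [ 0.66 -0.48 -5.95] t 9.9
t [ 0.11  0.07 -1.25] r [-0.02  0.    0.  ]
top crop origin 263 98
side crop origin 190 57
pred hole 335.4849940281473 179.89797493182965
[[181 181 181 181 181 181 180 180 180 180 179 178 178]
 [180 179 179 179 178 179 178 178 178 178 177 176 177]
 [177 176 177 177 177 176 176 176 178 179 179 179 179]
 [179 179 179 179 177 162 152 156 170 178 178 178 179]
 [178 179 179 176 163 138 112 111 151 173 178 178 177]
 [177 178 177 169 134 104  83  85 138 169 177 177 177]
 [178 177 176 166 125  92  84  96 150 172 175 175 174]
 [176 176 175 170 145 122 124 145 172 178 178 178 178]
 [178 179 178 177 170 164 168 174 179 179 179 178 179]
 [178 179 179 180 179 179 180 180 179 178 179 178 178]
 [180 180 180 180 179 179 179 179 179 180 180 180 180]
 [179 179 179 180 179 180 179 181 181 181 182 182 182]
 [180 181 181 180 181 181 181 181 181 181 182 182 182]]
```

Emit:
step_arm:
  increments:
    - {"tx": 0.02,"ty": 0.05,"tz": 0,"rx": -0.02,"ry": 0,"rz": 0,"fingers": 0}
    - {"tx": 0,"ty": 0,"tz": 0.08,"rx": 0,"ry": 0,"rz": 0,"fingers": 0}
    - {"tx": 0,"ty": 0,"tz": 0.05,"rx": 0,"ry": 0,"rz": 0,"fingers": 0}
    - {"tx": 0,"ty": 0,"tz": 0.05,"rx": 0,"ry": 0,"rz": 0,"fingers": 0}
    - {"tx": 0,"ty": 0,"tz": 0.03,"rx": 0,"ry": 0,"rz": 0,"fingers": 0}
    - {"tx": 0,"ty": 0,"tz": 0,"rx": 0,"ry": 0,"rz": 0,"fingers": 0}
    - {"tx": 0,"ty": 0,"tz": 0,"rx": 0,"ry": 0,"rz": 0,"fingers": 0}

```text
time_s: 10.7
ee_pos: [0.4638, -0.2686, 0.3154]
tcp_rot: [2.706, 0.001, 1.649]
wrist_force: [-0.6, 0.5, -5.4]
gripper_width: 0.0139
gripper_force: 45.0
```

```bash
python3 where.py
```

```text
TCP on face x,y,h mm [ -1.03 -11.18  21.6 ] rot err deg (tool) [ 0.04 -0.05 -0.02]
plate centre on face [ -1.18 -11.35  21.6 ]
F face x,y,n [-0.47  0.59  0.34] M tool [ 1.11  0.02 -0.04] w 0.013923551307480535 t 10.7
```

Emit:
step_arm:
  increments:
    - {"tx": 0,"ty": 0,"tz": 0.03,"rx": 0,"ry": 0,"rz": 0,"fingers": 0}
    - {"tx": 0,"ty": 0,"tz": 0.03,"rx": 0,"ry": 0,"rz": 0,"fingers": 0}
    - {"tx": 0,"ty": 0,"tz": 0,"rx": 0,"ry": 0,"rz": 0,"fingers": 0}

```text
time_s: 11.0
ee_pos: [0.4647, -0.2685, 0.313]
tcp_rot: [2.707, 0.001, 1.649]
wrist_force: [-2.2, 0.8, -7.1]
gripper_width: 0.0137
gripper_force: 45.0
```

```bash
python3 where.py
```

```text
TCP on face x,y,h mm [ -1.33 -11.14  19.04] rot err deg (tool) [ 0.07 -0.04 -0.01]
plate centre on face [ -1.58 -11.26  19.04]
F face x,y,n [-2.63  0.93 -0.56] M tool [ 1.52 -0.01  0.01] w 0.013745266802953309 t 11.0
```

Emit:
step_arm:
  increments:
    - {"tx": 0,"ty": -0.01,"tz": 0.03,"rx": 0,"ry": 0,"rz": 0,"fingers": 0}
    - {"tx": 0,"ty": 0,"tz": 0.03,"rx": 0,"ry": 0,"rz": 0,"fingers": 0}
    - {"tx": 0,"ty": 0,"tz": 0,"rx": 0,"ry": 0,"rz": 0,"fingers": 0}

```text
time_s: 11.3
ee_pos: [0.4655, -0.2685, 0.3107]
tcp_rot: [2.706, 0.001, 1.649]
wrist_force: [-2.5, -0.3, -6.9]
gripper_width: 0.0138
gripper_force: 45.0
```

```bash
python3 where.py
```

```text
TCP on face x,y,h mm [ -1.5  -11.16  16.64] rot err deg (tool) [ 0.05 -0.04 -0.02]
plate centre on face [ -1.67 -11.3   16.64]
F face x,y,n [-2.83 -0.09 -0.21] M tool [1.49 0.04 0.03] w 0.013766661044598661 t 11.3
```

The pins have entered the holes: h is 16.6 mm with no normal force. Going down along the normal.

Emit:
step_arm:
  increments:
    - {"tx": 0,"ty": -0.01,"tz": 0.05,"rx": 0,"ry": 0,"rz": 0,"fingers": 0}
    - {"tx": 0,"ty": 0,"tz": 0.05,"rx": 0,"ry": 0,"rz": 0,"fingers": 0}
    - {"tx": 0,"ty": 0,"tz": 0.05,"rx": 0,"ry": 0,"rz": 0,"fingers": 0}
    - {"tx": 0,"ty": 0,"tz": 0,"rx": 0,"ry": 0,"rz": 0,"fingers": 0}

```text
time_s: 11.7
ee_pos: [0.4679, -0.2683, 0.3052]
tcp_rot: [2.706, 0.001, 1.649]
wrist_force: [-0.3, 0.2, -8.0]
gripper_width: 0.0136
gripper_force: 45.0
```

```bash
python3 where.py
```

```text
TCP on face x,y,h mm [ -1.64 -11.21  10.57] rot err deg (tool) [ 0.02 -0.05 -0.02]
plate centre on face [ -1.72 -11.38  10.57]
F face x,y,n [-1.3   0.21 -2.2 ] M tool [1.24 0.1  0.01] w 0.013556920638885264 t 11.7
```

Emit:
step_arm:
  increments:
    - {"tx": 0,"ty": 0,"tz": 0.05,"rx": 0,"ry": 0,"rz": 0,"fingers": 0}
    - {"tx": 0,"ty": 0,"tz": 0.05,"rx": 0,"ry": 0,"rz": 0,"fingers": 0}
    - {"tx": 0,"ty": 0,"tz": 0.05,"rx": 0,"ry": 0,"rz": 0,"fingers": 0}
    - {"tx": 0,"ty": 0,"tz": 0.03,"rx": 0,"ry": 0,"rz": 0,"fingers": 0}
    - {"tx": 0,"ty": 0,"tz": 0,"rx": 0,"ry": 0,"rz": 0,"fingers": 0}

```text
time_s: 12.2
ee_pos: [0.4709, -0.2681, 0.2987]
tcp_rot: [2.706, 0.001, 1.649]
wrist_force: [-1.3, -0.7, -5.6]
gripper_width: 0.0139
gripper_force: 45.0
```

```bash
python3 where.py
```

```text
TCP on face x,y,h mm [ -1.68 -11.21   3.48] rot err deg (tool) [ 0.03 -0.05 -0.03]
plate centre on face [ -1.76 -11.39   3.48]
F face x,y,n [-1.33 -0.61  0.46] M tool [1.19 0.04 0.06] w 0.013919429055283513 t 12.2
```

Emit:
step_arm:
  increments:
    - {"tx": 0,"ty": 0,"tz": 0.03,"rx": 0,"ry": 0,"rz": 0,"fingers": 0}
    - {"tx": 0,"ty": 0,"tz": 0.03,"rx": 0,"ry": 0,"rz": 0,"fingers": 0}
    - {"tx": 0,"ty": 0,"tz": 0.02,"rx": 0,"ry": 0,"rz": 0,"fingers": 0}
    - {"tx": 0,"ty": 0,"tz": 0,"rx": 0,"ry": 0,"rz": 0,"fingers": 0}

```text
time_s: 12.6
ee_pos: [0.4718, -0.268, 0.2966]
tcp_rot: [2.706, 0.002, 1.649]
wrist_force: [-9.7, 2.6, 5.4]
gripper_width: 0.0137
gripper_force: 45.0
```

```bash
python3 where.py
```

```text
TCP on face x,y,h mm [ -1.7  -11.18   1.16] rot err deg (tool) [ 0.02 -0.08 -0.03]
plate centre on face [ -1.79 -11.46   1.16]
F face x,y,n [-3.99  3.39 13.83] M tool [1.7  0.65 0.04] w 0.013743784807519843 t 12.6
```

Emit:
step_arm:
  increments:
    - {"tx": 0,"ty": 0,"tz": 0.015,"rx": 0,"ry": 0,"rz": 0,"fingers": 0}
    - {"tx": 0,"ty": 0,"tz": 0,"rx": 0,"ry": 0,"rz": 0,"fingers": 0}

```text
time_s: 12.8
ee_pos: [0.4718, -0.268, 0.2966]
tcp_rot: [2.706, 0.002, 1.649]
wrist_force: [-15.5, 3.4, 14.8]
gripper_width: 0.0138
gripper_force: 45.0
```

```bash
python3 where.py; python3 c.py 3
```

```text
TCP on face x,y,h mm [ -1.72 -11.16   1.14] rot err deg (tool) [ 0.02 -0.1  -0.03]
plate centre on face [ -1.81 -11.5    1.14]
F face x,y,n [-5.22  4.56 24.8 ] M tool [2.1  0.95 0.09] w 0.01376524996008122 t 12.8
from [ 0.4718 -0.268   0.2966] F [-15.52   3.36  14.77] t 12.8
t [ 0.09  0.04 -1.97] r [-0.    0.01  0.  ]
top crop origin 263 98
side crop origin 190 57
```

View pics/side3.png

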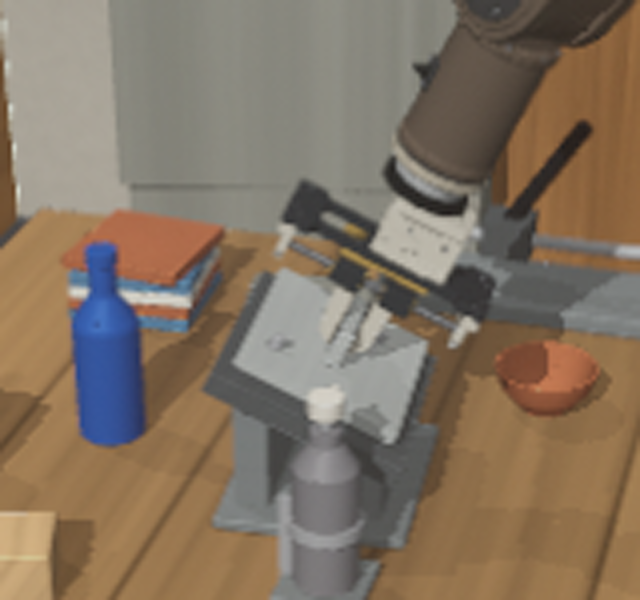

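The side view shows the plate lying flat on the bed, with the pin through the upper hole at (280,342). I'll relax the push and release.

Emit:
step_arm:
  increments:
    - {"tx": 0,"ty": 0,"tz": -0.025,"rx": 0,"ry": 0,"rz": 0,"fingers": 0}
    - {"tx": 0,"ty": 0,"tz": 0,"rx": 0,"ry": 0,"rz": 0,"fingers": 14}
    - {"tx": 0,"ty": 0,"tz": 0,"rx": 0,"ry": 0,"rz": 0,"fingers": 20}
    - {"tx": 0,"ty": 0,"tz": 0,"rx": 0,"ry": 0,"rz": 0,"fingers": 30}
    - {"tx": 0,"ty": 0,"tz": 0,"rx": 0,"ry": 0,"rz": 0,"fingers": 40}
    - {"tx": 0,"ty": 0,"tz": 0,"rx": 0,"ry": 0,"rz": 0,"fingers": 40}
    - {"tx": 0,"ty": 0,"tz": 0,"rx": 0,"ry": 0,"rz": 0,"fingers": 40}

```text
time_s: 13.6
ee_pos: [0.4722, -0.2681, 0.2965]
tcp_rot: [2.705, 0.001, 1.649]
wrist_force: [0.3, 0.5, 0.4]
gripper_width: 0.0398
gripper_force: 0.0
```

Retreating along the normal.

Emit:
step_arm:
  increments:
    - {"tx": 0,"ty": 0,"tz": -0.1,"rx": 0,"ry": 0,"rz": 0,"fingers": 40}
    - {"tx": 0,"ty": 0,"tz": -0.3,"rx": 0,"ry": 0,"rz": 0,"fingers": 40}
    - {"tx": 0,"ty": 0,"tz": -0.6,"rx": 0,"ry": 0,"rz": 0,"fingers": 40}
    - {"tx": 0,"ty": 0,"tz": -0.8,"rx": 0,"ry": 0,"rz": 0,"fingers": 40}
    - {"tx": 0,"ty": 0,"tz": -0.8,"rx": 0,"ry": 0,"rz": 0,"fingers": 40}
    - {"tx": 0,"ty": 0,"tz": -0.8,"rx": 0,"ry": 0,"rz": 0,"fingers": 40}
    - {"tx": 0,"ty": 0,"tz": -0.5,"rx": 0,"ry": 0,"rz": 0,"fingers": 40}
    - {"tx": 0,"ty": 0,"tz": 0,"rx": 0,"ry": 0,"rz": 0,"fingers": 40}
    - {"tx": 0,"ty": 0,"tz": 0,"rx": 0,"ry": 0,"rz": 0,"fingers": 40}

```text
time_s: 14.5
ee_pos: [0.4059, -0.273, 0.4383]
tcp_rot: [2.705, 0.002, 1.649]
wrist_force: [1.2, -0.6, -1.3]
gripper_width: 0.0401
gripper_force: 0.0
```

```bash
python3 c.py 4
python3 - <<'E'
from d import *
c=pickle.load(open("side4.pkl","rb")); L=(cloud(c)-cen)@B*1000
g=c["color"]; m=(abs(L[...,0])<65)&(abs(L[...,1]+11)<75)&(L[...,2]>6)&(L[...,2]<18)&(g.min(-1)>110)
q=L[m]; A=np.c_[q[:,:2],np.ones(len(q))]; co=np.linalg.lstsq(A,q[:,2],rcond=None)[0]; print("plate top: slope deg",np.degrees(co[:2]).round(2),"h at centre",co[2].round(2),len(q))
cp=cloud(c)[145:185,250:295]; w=g[145:185,250:295].min(-1)>150; z=cp[...,2][w]; print("cap z 90pct",np.nanpercentile(z[z>.15],[50,90]))
E
```

```text
from [ 0.4059 -0.273   0.4383] F [ 1.17 -0.6  -1.29] t 14.5
t [0.09 0.04 1.94] r [0.   0.02 0.  ]
top crop origin 263 98
side crop origin 190 57
plate top: slope deg [0.64 0.29] h at centre 13.37 683
cap z 90pct [0.17523632 0.18377494]
```

View pics/side4.png

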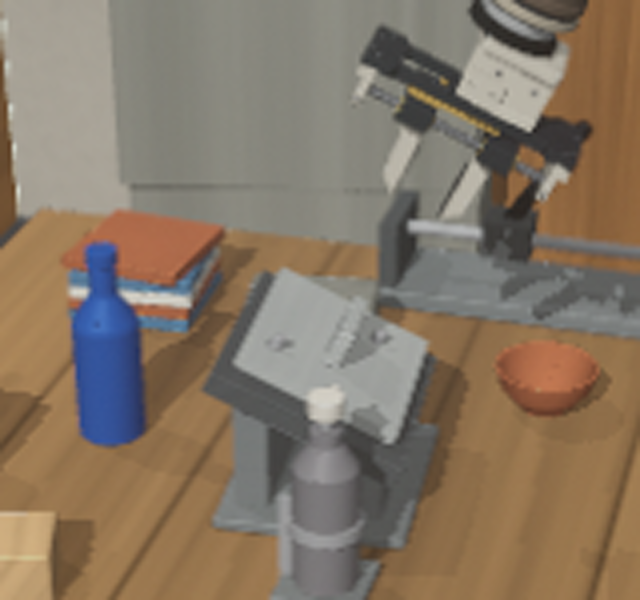

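The plate lies flush on the bed: its top is at 13.4 mm against 12 mm nominal and parallel to the face, both within camera error. It is free of the gripper and the cap is back up. Handing in.

```bash
python3 -c "
from rig import bot
print(bot.hand_in())"
```

```text
the job is handed in; nothing more can be done
None
```

I pressed the pump cap fully down and it came back up, then set the plate over both pins flush on the bed and released it; the job is handed in at about 14.6 s, with no verdict returned.

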